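# Go/no-go check of a turned pin, then packing the job bin

### The arm

A 7-joint arm with a two-finger parallel gripper is mounted at the origin on the work surface. World frame = base frame: x ahead of the robot, y to its left, z up, the work surface at z = 0. Lengths are in m, angles in rad, forces in N, time in s.
With the tool pointing down it reaches from about 0.4 to 0.75 m from the base axis. Payload 19.5 kg.
Tool frame: the origin (TCP) lies at the very end of the fingers, on their centre line; the grasp point (between the pads) lies 19 mm behind it; z points along the fingers, y is the direction in which the jaws open and shut (so a half turn about z gives the same grasp; the last joint's range is limited). The gripper opens to 85 mm and grips with 20 to 120 N. Pads are 22 mm wide; open, the fingers measure 114 mm over their backs; the gripper's body (76 mm by 85 mm) begins 54 mm behind the grasp point. The pads swing forward as they close: fully open they stand 13 mm farther back than shut.
Start: joints at [-1.2, 0.707, -0.028, 1.485, 0.022, 0.951, -0.075], TCP at [0.231, 0.527, 0.231] pointing down, gripper open.
Joint ranges: [-2.71, 2.71], [-0.32, 2.16], [-1.57, 1.52], [0, 2.45], [-1.46, 4.6], [0, 2.02], [-2.83, 2.83]. Speed limits (rad/s): [1.89, 1.89, 2.57, 2.57, 3.01, 3.01, 3.01].

### API

Orientations are given as [roll, pitch, yaw] about the fixed x, y, z axes, in that order (R = Rz(yaw) Ry(pitch) Rx(roll)).
In Python, from plant import env, read_camera, camera_params gives the robot as it stands.
- The arm moves only by the tool drive_tool, never from a script. Its argument "commands" is a list of rows, each a list of 5 numbers: the closure, from -1 (fully open) to 1 (shut), so that 0 is half open, then the shift along the tool's x, y, z in units of 25 mm (1.0 is 25 mm), then the turn about the tool's z in units of 8 degrees (1.0 is 8 degrees). In form: [[hand, x, y, z, twist], ...]. A call has 1 to 20 rows; each row is the pose to reach, as a shift and turn from the pose measured when the call began, along the tool's axes at that moment; what a row does not reach only later rows make up. A row lasts 1/10 s, in which the tool goes at most 50 mm and 8.59 degrees, less where a joint would pass 70% of its speed; a pose out of reach is approached as far as the arm can. A call with a gripper value outside its range is refused whole. The fingers move at their own pace and stop on an object; the grip force is fixed at half the most. Time passes only in rows, so rows that repeat a pose let the fingers close. It gives the time, the measured TCP pose, the force and the opening at its end, in the units of the state.
- env.get_state(): the state, without advancing time (a new reading comes with each control period).
- read_camera(name): name is "scene" or "top" or "wrist"; returns (picture, depth): 400x640x3 uint8, red, green, blue; 400x640 float32, m along the optical axis (not along the pixel's ray), 0 where there is no reading.
- camera_params(name): a dict with "fx", "fy", "cx", "cy" (pixels), "rvec" (rotation vector, rad) and "tvec" (3), from world to camera coordinates, as OpenCV has them. Camera axes: x right, y down, z forward; pixel columns grow to the right and rows downward; lengths in m; the calibration is good to about 2 mm. A picture is of the moment at which its call begins: read the wrist's pose just before it. camera_params takes no time and is no camera call; for the wrist camera it gives the pose at the moment of the call.
- env.sign_off(): hands the job in, once; it reports no verdict.
The state is a dict: "time_s": time; "qpos": joint angles; "joint_velocities": joint speeds; "joint_torque": joint torques, N m; "ee_pos": TCP position; "ee_rot": TCP orientation; "ft_force": force on the tool from outside, world axes, zero at the start; "torque": the same for the moment, N m; "finger_gap": opening from 0.0 (shut) to 1.0 (fully open).
Only numpy, scipy, OpenCV 4.12 (cv2) and the standard library are available. Lean on these libraries where they do the work, as an engineer would, in place of code of your own. Each camera call takes 0.05 s, during which the arm holds its last target. There are 200 camera calls.

### The job

Check the steel pin in the bench snap gauge: holding it upright, push it in from the gauge's open mouth through the go gap (green dot) and on, gently, against the no-go gap (red dot), which must stop it. Then pack the passed pin and the brown box in the blue bin beside the grey box already in it, so that all three stand upright on the bin's floor with nothing forced. Set things down without dropping or knocking them over, and leave everything else on the bench where it is.

Things in the scene. Friction and masses are not known exactly. Their poses are not given: they have to be found in the camera images.
- pin: Bright turned steel pin, a plain cylinder 28 mm in diameter and 90 mm tall, about 0.43 kg, standing upright and loose on the bench. Origin: centre of its underside; z up along its axis.
- gauge: Dark green C-shaped snap gauge lying flat, fixed. Origin: at bench height under the middle of the go gap; x points from the open mouth inwards (the way the pin is pushed), y left, z up. Between the jaws is only bare bench: the pin may slide on it or be carried a few mm above. Arms 16 to 36 mm high (dots to 37), from x -23 mm, out to y +55 / -67 mm; spine x 87 to 117, foot to x 132 mm.
- go_gap (a point): Middle of the 30 mm wide go gap, 26 mm above the bench, marked by a green dot on the -y arm. Axes as the gauge. It lies between the long fixed anvil on the +y side (face at gauge y = +15 mm, x -8 to +56 mm, serving both gaps) and the go anvil (x -5 to +5 mm, face at y = -15 mm). Anvils stand 19 to 33 mm above the bench.
- nogo_gap (a point): Middle of the 25 mm wide no-go gap, 48 mm farther in, 26 mm above the bench, marked by a red dot on the -y arm. Axes as the gauge. It lies between the long fixed anvil and the no-go anvil.
- nogo_anvil: Square steel no-go anvil, fixed in the gauge: gauge x 43 to 53 mm, face at gauge y = -10 mm. A rigid stop: the 28 mm pin meets it with its axis at about gauge x = 33 mm, by then wholly through the go gap. Origin: at bench height, 48 mm along the gauge's x from the gauge's origin; axes as the gauge.
- bin: Blue open plastic bin, fixed to the bench. Outside 132 (x) x 74 (y) x 35 mm high, inside 126 x 68 mm, walls and floor 3 mm; a narrow lip outside the long walls reaches y = +-40 mm. Origin: centre of its underside, x along its length.
- bin_floor (a point): Centre of the bin's inner floor, 3 mm above the bench; axes as the bin.
- grey_box: Grey plastic box with a dark band, 40 (x) x 60 (y) x 70 mm tall, 0.28 kg, loose, standing in the bin at its -x end, its 60 mm side across the bin. Origin: centre of its underside.
- brown_box: Brown cardboard box, rigid, 44 (x) x 60 (y) x 85 mm tall, about 0.24 kg, standing upright and loose on the bench. Origin: centre of its underside. Beside the grey box and the pin it fits in the bin only with its 60 mm side across the bin: 40 + 44 + 28 mm in the 126 mm length.
- bush: Bystander: brass bush, 42 mm in diameter, 42 mm tall, standing. Origin: centre of its underside.
- parallel: Bystander: flat steel bar 120 x 20 x 8 mm, lying. Origin: centre of its underside.
- setup_block: Bystander: dark steel block 75 x 50 x 25 mm with holes, lying. Origin: centre of its underside.
- micrometer: Bystander: green and silver micrometer lying flat, about 60 x 125 mm, 15 mm high. Origin: centre of its bow, at bench height.
- oiler: Bystander: white bottle with a red cap, 52 mm in diameter, 130 mm tall. Origin: centre of its underside.
- wrench: Bystander: spanner 160 mm long, lying. Origin: on the bench under its middle.
- scraper: Bystander: hand tool with a handle, 160 mm long, lying. Origin: on the bench under its middle.
Things that resemble listed ones, but are neither listed nor needed, are in the scene too. Leave any pink look-alike of the grey_box alone.

How it is judged:
By the outcome, as a careful person would: the job done as asked, in the order asked, and still so for the second after the job is handed in, with the robot touching nothing.
It also fails if it takes over 72 s, if anything falls off the work surface, if the arm or the gripper's body presses on something with over 40 N, if the wrist force passes 120 N, or if a joint passes its speed limit or range.

## Working session

There is one attempt and no reset: what is moved stays moved. The work goes in short steps, Python scripts to look and compute and a tool call to move; the robot and the scene stay as the last step left them, time stands still between calls to the robot, and variables do not carry over. Pictures are saved under pics/ and viewed, about 8 in all and at most 12, crops included, and the job is handed in when it is done.

Besides the shell and the picture viewer there is one more tool, called after ">>>" as a command line: name --pt "numbers of a row" for each row, then --argument value for the rest. drive_tool: Moves the arm, as the interface text tells. Its arguments: {"type":"object","properties":{"commands":{"type":"array"}},"required":["commands"]}

```bash
ls; mkdir -p pics
cat > h.py <<'E'
import numpy as np, cv2
from plant import env, read_camera, camera_params
def cam(n):
    p=camera_params(n); im,d=read_camera(n); return im,d,p
def world(d,p):
    v,u=np.indices(d.shape); X=np.stack([(u-p['cx'])/p['fx']*d,(v-p['cy'])/p['fy']*d,d],-1)
    R=cv2.Rodrigues(np.array(p['rvec'],float))[0]
    W=(X-np.array(p['tvec']).ravel())@R; W[d==0]=np.nan; return W
def save(n,im,s=1):
    cv2.imwrite('pics/'+n+'.png',cv2.resize(im[...,::-1],None,fx=s,fy=s,interpolation=cv2.INTER_CUBIC))
E
python3 - <<'E'
from h import *
for n in('top','scene'):
    im,d,p=cam(n); W=world(d,p); np.savez(n,im=im,W=W); save(n,im,1.25); print(n,p)
print(env.get_state())
E
```

```text
pics
top {'fx': 461.2687538579586, 'fy': 461.2687538579586, 'cx': 322.44820365173666, 'cy': 204.00933918639785, 'rvec': array([ 2.16886946, -2.19026926,  0.07739303]), 'tvec': array([0.04892573, 0.5521913 , 1.43628847])}
scene {'fx': 382.72689557402714, 'fy': 382.72689557402714, 'cx': 323.1626062086553, 'cy': 197.8973307878033, 'rvec': array([ 1.17125242,  2.14865251, -1.16161905]), 'tvec': array([ 0.24990056, -0.20740204,  1.48782423])}
{'time_s': 0.1, 'qpos': array([-1.1996779 ,  0.70703398, -0.027608  ,  1.48493669,  0.0219695 ,
        0.95088518, -0.07552009]), 'joint_velocities': array([ 0.00024241, -0.00125252, -0.00050349, -0.00189324, -0.00014232,
        0.00025621, -0.00052492]), 'joint_torque': array([ 3.67467655e-03, -8.84294343e+01,  1.23743299e+00, -2.36457431e+01,
        1.71936827e-02,  4.92178806e-03, -7.43242617e-05]), 'ee_pos': array([0.23059096, 0.52649057, 0.23088184]), 'ee_rot': array([-3.14063065e+00,  9.15872407e-06,  2.72872856e+00]), 'ft_force': array([-0.51412044, -0.17638126,  0.370246  ]), 'torque': array([-0.01338329, -0.01000528, -0.00783095]), 'finger_gap': 1.0012772109552615}
```

View pics/top.png

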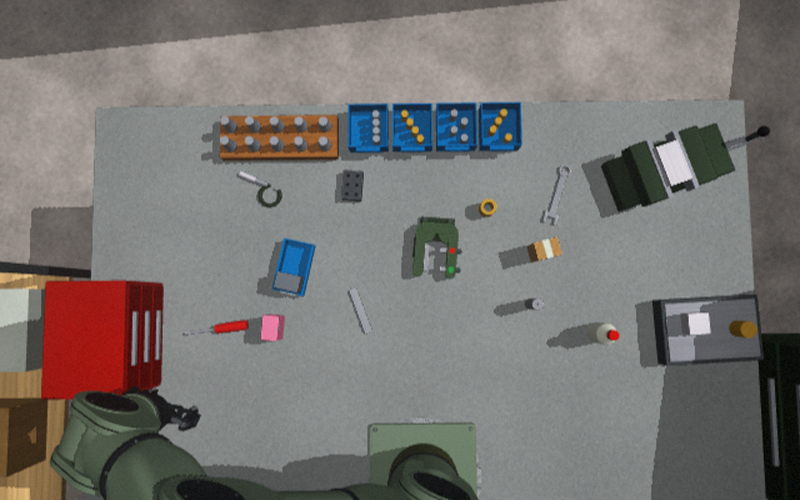

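View pics/scene.png

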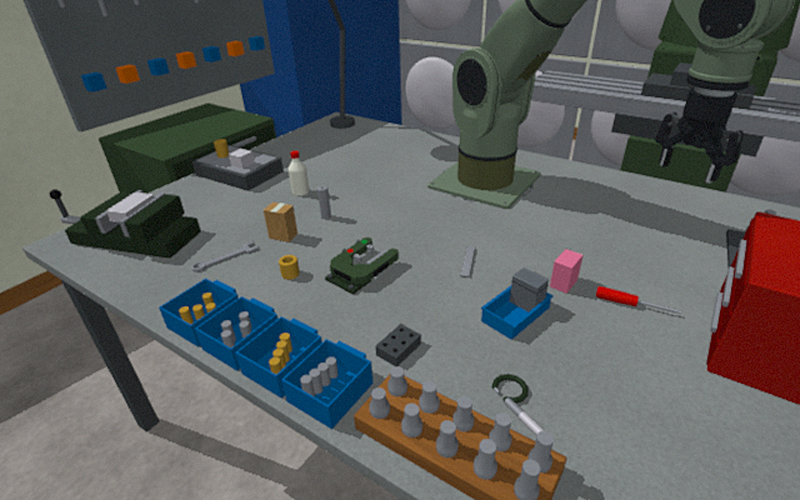

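Top view (1.25x pixels): the pin candidates are the single cylinder standing at (535,303), and the small grey cylinders in the bins and rack at the back (375,125). The pin is the one at (535,303), standing loose with the right size. The brown box is at (545,250). The gauge is at (436,248) with its mouth towards the robot. The bin is at (294,268) with the grey box at its near end, and the pink look-alike is at (271,327).

Run:
```python
from h import *
z=np.load('top.npz'); im,W=z['im'],z['W']
def seg(name,c,r,lo,hi):
    c=np.array(c)/1.25; v,u=np.indices(W.shape[:2])
    m=(abs(u-c[0])<r)&(abs(v-c[1])<r)&(W[...,2]>lo)&(W[...,2]<hi)
    P=W[m]; rc=cv2.minAreaRect((P[:,:2]*1000).astype(np.float32)); print(name,m.sum(),np.round(np.nanmean(P,0),4),np.nanpercentile(P[:,2],[50,95]).round(3),np.round(rc[0],1),np.round(rc[1],1),round(rc[2],1))
seg('pin',(535,303),12,.075,.1)
seg('brown',(545,250),18,.07,.1)
seg('grey',(287,283),18,.055,.09)
seg('pink',(271,327),18,.055,.09)
seg('bin',(294,268),32,.025,.042)
seg('gauge',(436,248),32,.025,.045)
seg('oiler',(608,334),15,.05,.15)
seg('bush',(488,207),15,.03,.05)
print(np.nanmedian(W[300:330,300:340,2]))
z=np.load('scene.npz'); save('crop1',z['im'][110:280,190:480],2.7)
```

```text
pin 72 [ 0.4265 -0.2756  0.0884] [0.088 0.094] [ 427.3 -276.2] [26.4 23.9] 89.9
brown 302 [ 0.5593 -0.3046  0.0838] [0.084 0.089] [ 559.4 -305.5] [44.  61.7] 13.6
grey 273 [0.4853 0.326  0.071 ] [0.071 0.076] [485.3 326.9] [60.2 40.7] 77.4
pink 281 [0.3747 0.3682 0.0677] [0.068 0.073] [374.6 369. ] [41.4 60.4] 85.4
bin 242 [0.5243 0.3169 0.0332] [0.033 0.039] [523.5 320.8] [ 81.9 134.3] 77.0
gauge 1073 [ 0.572  -0.038   0.0341] [0.034 0.039] [564.8 -42.1] [121.4 141.3] 85.0
oiler 290 [ 0.3548 -0.4332  0.0945] [0.09  0.132] [ 353.4 -437.9] [45.3 50.3] 83.7
bush 102 [ 0.6697 -0.1703  0.0399] [0.04  0.045] [ 670.  -169.7] [38.7 43. ] 89.6
-0.001063133970834945
```

View pics/crop1.png

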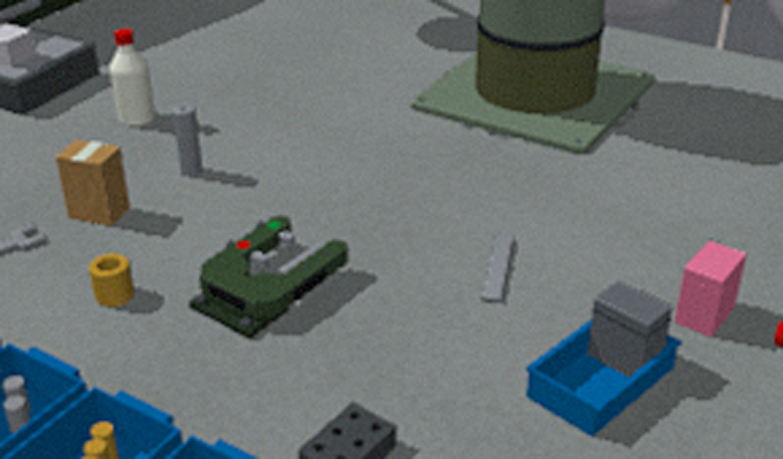

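Crop: the bright lone cylinder at (187,140) is the pin, and the grey banded box at (630,325) stands in the blue bin. The brown box is at (93,180). The gauge has its green dot at (273,226) and red dot at (243,245), with the mouth on the robot side.

```bash
cat >> h.py <<'E'
def plan(x,y,z,yawdeg):
    s=env.get_state(); p=np.array(s['ee_pos']); 
    R=cv2.Rodrigues(np.eye(3))[0]
    from scipy.spatial.transform import Rotation as Ro
    R=Ro.from_euler('xyz',s['ee_rot']).as_matrix()
    d=R.T@(np.array([x,y,z])-p)/.025
    dy=(yawdeg-np.degrees(s['ee_rot'][2])+180)%360-180
    print('t',round(s['time_s'],2),'p',p.round(4),'rot',np.degrees(s['ee_rot']).round(2),'gap',round(s['finger_gap'],3),'F',np.round(s['ft_force'],1)); print(' shift',d.round(3),'twist',round(-dy/8,3))
E
python3 - <<'E'
from h import *
plan(.48,.31,.27,167)
p=camera_params('wrist');R=cv2.Rodrigues(p['rvec'])[0]
print('cam pos',-R.T@p['tvec'],'axes',R.round(2).tolist(),p['fx'])
E
```

```text
t 0.1 p [0.2306 0.5265 0.2309] rot [-179.94    0.    156.34] gap 1.001 F [-0.5 -0.2  0.4]
 shift [-12.613  -3.931  -1.561] twist -1.332
cam pos [0.16906701 0.55291859 0.37402026] axes [[0.4, 0.92, -0.0], [0.88, -0.39, 0.26], [0.24, -0.11, -0.97]] 314.0360076479626
```

>>> drive_tool --pt "-1 -1.3 -0.4 -0.2 -0.13" --pt "-1 -2.8 -0.9 -0.4 -0.3" --pt "-1 -4.4 -1.4 -0.8 -0.6" --pt "-1 -6 -1.9 -1.2 -0.9" --pt "-1 -7.6 -2.4 -1.5 -1.2" --pt "-1 -9.2 -2.9 -1.5 -1.33" --pt "-1 -10.8 -3.4 -1.56 -1.33" --pt "-1 -12 -3.8 -1.56 -1.33" --pt "-1 -12.6 -3.93 -1.56 -1.33" --pt "-1 -12.6 -3.93 -1.56 -1.33"

```text
time_s: 1.1
ee_pos: [0.4808, 0.3089, 0.2696]
ee_rot: [-3.14, -0.0, 2.912]
ft_force: [-0.2, 1.0, -0.9]
finger_gap: 0.998
```

Run:
```python
from h import *
plan(.5,-.04,.27,175)
im,d,p=cam('wrist'); np.savez('w1',im=im,W=world(d,p)); save('w1',im,1.25)
print(env.get_state()['qpos'])
```

```text
t 1.1 p [0.4808 0.3089 0.2696] rot [-1.7991e+02 -1.0000e-02  1.6684e+02] gap 0.998 F [-0.2  1.  -0.9]
 shift [-3.9220e+00 -1.3415e+01  6.0000e-03] twist -1.019
[-0.56746912  0.66162793 -0.12472421  1.43263109  0.08797183  1.05414715
  0.63350351]
```

View pics/w1.png

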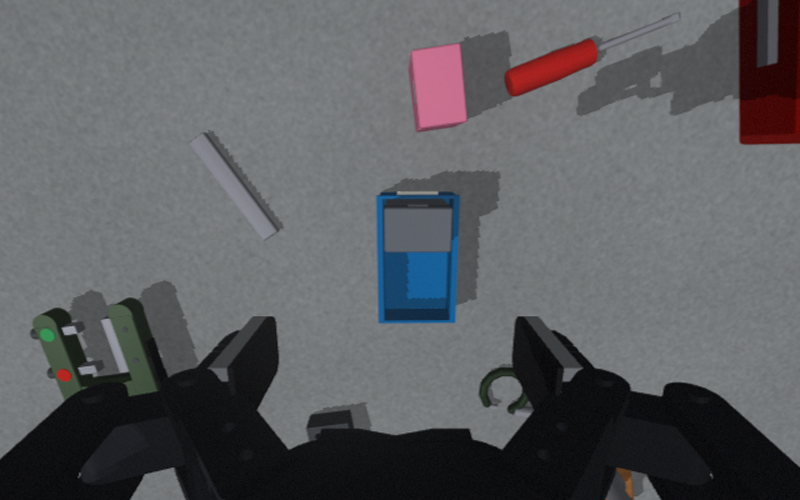

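The wrist view shows the bin square-on at (418,258), with the grey box inside at its far end at (418,228). I'll measure both, then look at the gauge.

```bash
cat >> h.py <<'E'
def seg(name,im,W,c,r,lo,hi,col=None):
    v,u=np.indices(W.shape[:2]); m=(abs(u-c[0])<r)&(abs(v-c[1])<r)&(W[...,2]>lo)&(W[...,2]<hi)
    if col is not None: m&=col(im.astype(int))
    P=W[m]; rc=cv2.minAreaRect((P[:,:2]*1000).astype(np.float32))
    print(name,m.sum(),'mean',np.round(np.nanmean(P,0),4),'rect',np.round(rc[0],1),np.round(rc[1],1),round(rc[2],1)); return P
blue=lambda i:(i[...,2]>i[...,0]+50)
grey=lambda i:abs(i[...,2]-i[...,0])<25
E
python3 - <<'E'
from h import *
z=np.load('w1.npz');im,W=z['im'],z['W']
seg('rim',im,W,(334,206),65,.027,.042,blue)
seg('floor',im,W,(334,206),65,-.003,.012,blue)
seg('greytop',im,W,(334,182),40,.064,.08)
print('table',np.nanmedian(W[100:180,230:290,2]))
E
```

```text
rim 1330 mean [0.5229 0.3217 0.035 ] rect [524.3 320. ] [ 79.5 132.4] 77.2
floor 2441 mean [0.5522 0.3147 0.0035] rect [529.6 322.7] [ 85.2 135.6] 77.7
greytop 1986 mean [0.4841 0.3273 0.0731] rect [485.  327.6] [59.4 39.6] 76.6
table 0.0004942772293095828
```

>>> drive_tool --pt "-1 -0.3 -1 0 -0.3" --pt "-1 -0.7 -2.5 0 -0.6" --pt "-1 -1.3 -4.2 0 -1" --pt "-1 -1.8 -6 0 -1" --pt "-1 -2.3 -7.8 0 -1" --pt "-1 -2.8 -9.6 0 -1" --pt "-1 -3.3 -11.3 0 -1" --pt "-1 -3.7 -12.6 0 -1" --pt "-1 -3.9 -13.3 0 -1" --pt "-1 -3.92 -13.4 0 -1" --pt "-1 -3.92 -13.4 0 -1"

```text
time_s: 2.25
ee_pos: [0.4994, -0.0367, 0.27]
ee_rot: [-3.141, -0.001, 3.055]
ft_force: [-0.2, 0.3, -0.4]
finger_gap: 1.002
```

Run:
```python
from h import *
plan(.43,-.25,.22,175)
im,d,p=cam('wrist'); np.savez('w2',im=im,W=world(d,p)); save('w2',im,1.25)
```

```text
t 2.25 p [ 0.4994 -0.0367  0.27  ] rot [-1.7999e+02 -6.0000e-02  1.7504e+02] gap 1.002 F [-0.2  0.3 -0.4]
 shift [ 2.024 -8.74   2.002] twist 0.005
```

View pics/w2.png

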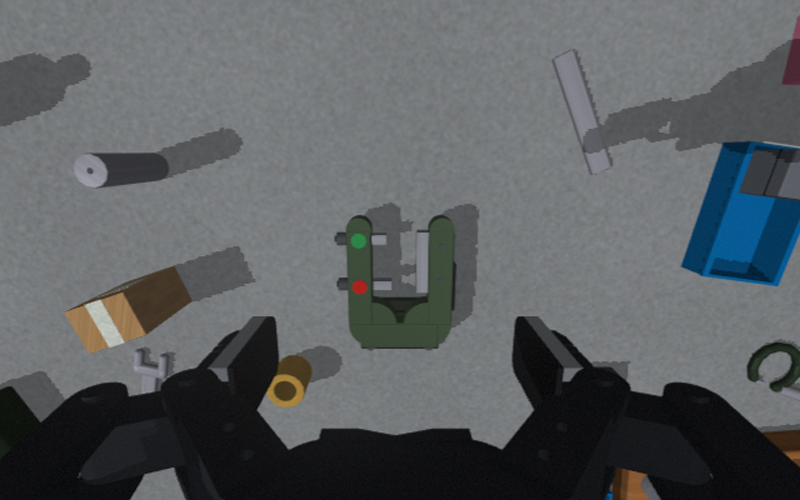

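Wrist view of the gauge: green dot (358,241), red dot (359,287), long fixed anvil (422,262), go anvil tip (386,239), no-go tip (392,285). The pin is at (90,170) and the brown box at (105,320).

Run:
```python
from h import *
z=np.load('w2.npz');im,W=z['im'],z['W']; i=im.astype(int)
hi=(W[...,2]>.024)&(W[...,2]<.042)
v,u=np.indices(hi.shape)
steel=hi&(abs(i[...,0]-i[...,2])<25)&(i.mean(-1)>95)&(W[...,2]>.029)&(W[...,2]<.036)
reg=lambda a,b,c,d:(u>=a/1.25)&(u<=c/1.25)&(v>=b/1.25)&(v<=d/1.25)
# fixed anvil
P=W[steel&reg(405,225,435,300)]*1000; rc=cv2.minAreaRect(P[:,:2].astype(np.float32)); print('fixed',len(P),rc)
dots=[]
for n,m in(('g',hi&(i[...,1]>i[...,0]+60)&reg(340,225,375,255)),('r',hi&(i[...,0]>i[...,1]+80)&reg(340,270,375,305))):
    c=W[m].mean(0)*1000;dots.append(c); print(n,m.sum(),c)
d=dots[1]-dots[0]; print('dist',np.hypot(*d[:2]),'yaw',np.degrees(np.arctan2(d[1],d[0])))
G=W[hi&(i[...,1]>i[...,0]+8)&(i[...,1]>i[...,2]+5)&reg(345,210,460,355)]*1000
print('green',len(G),cv2.minAreaRect(G[:,:2].astype(np.float32)))
for yaw in(-4.,-5.,-6.):
    a=np.radians(yaw); ex=np.array([np.cos(a),np.sin(a)]);ey=np.array([-ex[1],ex[0]])
    q=lambda m:(W[m][:,:2]*1000)
    F=q(steel&reg(405,225,435,300)); A=q(steel&reg(372,232,392,248)); N=q(steel&reg(375,276,398,295))
    for nm,Q in(('F',F),('go',A),('no',N)):
        print(yaw,nm,len(Q),'x',np.percentile(Q@ex,[2,98]).round(1),'y',np.percentile(Q@ey,[2,98]).round(1))
    print('spread',np.polyfit(F@ex,F@ey,1)[0])
seg('pin',im,W,(72,136),25,.078,.1)
seg('brown',im,W,(84,260),45,.075,.1)
```

```text
fixed 478 ((543.181396484375, -13.82337760925293), (12.122152328491211, 63.88451385498047), 84.55763244628906)
g 110 [513.33265372 -74.46225531  37.16750703]
r 98 [561.04099462 -78.70430773  37.16434365]
dist 47.89656354972836 yaw -5.081169981419722
green 4903 ((564.6401977539062, -37.54833221435547), (106.5188980102539, 140.72903442382812), 84.99427795410156)
-4.0 F 478 x [511.8 572.6] y [18.7 30.1]
-4.0 go 86 x [513.  522.4] y [-24.6 -12.1]
-4.0 no 89 x [561.3 569.8] y [-23.5  -8.1]
spread -0.01848131083418219
-5.0 F 478 x [511.4 572.2] y [27.8 39.4]
-5.0 go 86 x [513.3 522.6] y [-15.5  -3.1]
-5.0 no 89 x [561.5 570. ] y [-13.6   1.8]
spread -0.0016802576806806552
-6.0 F 478 x [510.8 571.5] y [37.1 48.9]
-6.0 go 86 x [513.3 522.8] y [-6.5  6. ]
-6.0 no 89 x [561.5 570. ] y [-3.7 11.7]
spread 0.015119886767336815
pin 801 mean [ 0.4259 -0.274   0.0887] rect [ 426.  -276.5] [27.7 28. ] 33.7
brown 2173 mean [ 0.5577 -0.3029  0.0847] rect [ 559.4 -306.1] [44.4 62.3] 14.1
```

>>> drive_tool --pt "-1 0.2 -0.8 0 0" --pt "-1 0.5 -2.2 0.3 0" --pt "-1 1 -4 0.7 0" --pt "-1 1.4 -5.8 1.2 0" --pt "-1 1.8 -7.5 1.8 0" --pt "-1 2 -8.8 2.3 0" --pt "-1 2.1 -9.5 2.8 0" --pt "-1 2.1 -9.7 3.2 0" --pt "-1 2.1 -9.75 3.6 0" --pt "-1 2.1 -9.75 3.6 0" --pt "-1 2.1 -9.75 3.6 0"

```text
time_s: 3.4
ee_pos: [0.4268, -0.2733, 0.1803]
ee_rot: [3.141, -0.001, 3.058]
ft_force: [0.4, -0.8, -0.1]
finger_gap: 0.999
```

Run:
```python
from h import *
plan(.4265,-.2765,.043,175)
im,d,p=cam('wrist'); W=world(d,p); np.savez('w3',im=im,W=W); 
m=(W[...,2]>.08)&(W[...,2]<.096)&(np.hypot(W[...,0]-.4265,W[...,1]+.2765)<.03)
print(m.sum(),cv2.minAreaRect((W[m][:,:2]*1000).astype(np.float32)),W[m].mean(0))
```

```text
t 3.4 p [ 0.4268 -0.2733  0.1803] rot [ 1.7998e+02 -5.0000e-02  1.7519e+02] gap 0.999 F [ 0.4 -0.8 -0.1]
 shift [-5.000e-03 -1.280e-01  5.492e+00] twist 0.023
1015 ((425.42462158203125, -277.2822265625), (26.52476692199707, 27.014240264892578), 84.32901763916016) [ 0.42454108 -0.27713163  0.08997754]
```

>>> drive_tool --pt "-1 0.03 -0.15 0.5 0.02" --pt "-1 0.03 -0.15 1.3 0.02" --pt "-1 0.03 -0.15 2.3 0.02" --pt "-1 0.03 -0.15 3.3 0.02" --pt "-1 0.03 -0.15 4.2 0.02" --pt "-1 0.03 -0.15 4.9 0.02" --pt "-1 0.03 -0.15 5.3 0.02" --pt "-1 0.03 -0.15 5.5 0.02" --pt "-1 0.03 -0.15 5.5 0.02" --pt "-0.4 0.03 -0.15 5.5 0.02" --pt "0 0.03 -0.15 5.5 0.02" --pt "0.2 0.03 -0.15 5.5 0.02" --pt "0.3 0.03 -0.15 5.5 0.02" --pt "0.4 0.03 -0.15 5.5 0.02" --pt "1 0.03 -0.15 5.5 0.02" --pt "1 0.03 -0.15 5.5 0.02" --pt "1 0.03 -0.15 5.5 0.02" --pt "1 0.03 -0.15 5.5 0.02" --pt "1 0.03 -0.15 5.5 0.02"

```text
time_s: 5.35
ee_pos: [0.4258, -0.2773, 0.0434]
ee_rot: [-3.141, -0.0, 3.055]
ft_force: [-1.2, 0.4, 8.2]
finger_gap: 0.312
```

Run:
```python
from h import *
plan(.4768,-.0293,.11,175)
```

```text
t 5.35 p [ 0.4258 -0.2773  0.0434] rot [-179.99   -0.    175.02] gap 0.312 F [-1.2  0.4  8.2]
 shift [-1.171 10.06  -2.667] twist 0.002
```

>>> drive_tool --pt "1 0 0 -0.3 0" --pt "1 0 0 -0.9 0" --pt "1 0 0 -1.7 0" --pt "1 0 0.4 -2.2 0" --pt "1 -0.1 1.4 -2.4 0" --pt "1 -0.15 2.9 -2.4 0" --pt "1 -0.2 4.5 -2.4 0" --pt "1 -0.25 6.1 -2.4 0" --pt "1 -0.3 7.6 -2.4 0" --pt "1 -0.35 8.8 -2.4 0" --pt "1 -0.38 9.6 -2.4 0" --pt "1 -0.38 10 -2.4 0" --pt "1 -0.38 10.06 -2.4 0" --pt "1 -0.38 10.06 -2.4 0" --pt "1 -0.38 10.06 -2.4 0"

```text
time_s: 6.85
ee_pos: [0.4569, -0.0286, 0.1034]
ee_rot: [-3.141, -0.0, 3.053]
ft_force: [-0.5, 0.3, -5.1]
finger_gap: 0.311
```

Run:
```python
from h import *
plan(.4571,-.0276,.047,174.95)
im,d,p=cam('wrist'); np.savez('w4',im=im,W=world(d,p)); save('w4',im,1.25)
```

```text
t 6.85 p [ 0.4569 -0.0286  0.1034] rot [-1.7996e+02 -1.0000e-02  1.7493e+02] gap 0.311 F [-0.5  0.3 -5.1]
 shift [-0.005  0.043  2.255] twist -0.003
```

View pics/w4.png

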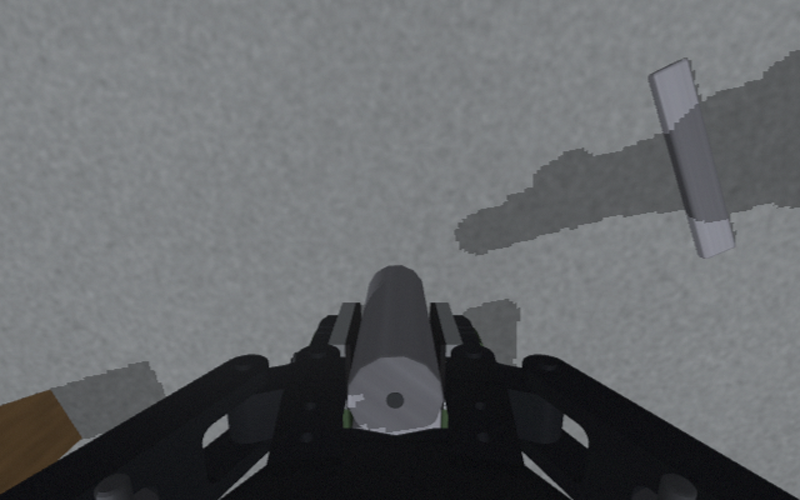

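>>> drive_tool --pt "1 0 0.04 0.3 0" --pt "1 0 0.04 0.9 0" --pt "1 0 0.04 1.5 0" --pt "1 0 0.04 2 0" --pt "1 0 0.04 2.22 0" --pt "1 -0.2 0.04 2.25 0" --pt "1 -0.5 0.04 2.25 0" --pt "1 -0.9 0.04 2.25 0" --pt "1 -1.2 0.04 2.25 0" --pt "1 -1.4 0.04 2.25 0" --pt "1 -1.4 0.04 2.25 0" --pt "1 -1.4 0.04 2.25 0"

```text
time_s: 8.1
ee_pos: [0.4916, -0.0307, 0.0471]
ee_rot: [-3.141, -0.0, 3.053]
ft_force: [0.6, 0.2, -4.2]
finger_gap: 0.312
```

```bash
cat >> h.py <<'E'
def gx():
    p=np.array(env.get_state()['ee_pos'])*1000; a=np.radians(-5.05); d=p[:2]-[516.9,-32.9]
    print('gauge xy',d@[np.cos(a),np.sin(a)],d@[-np.sin(a),np.cos(a)])
E
python3 - <<'E'
from h import *
gx(); plan(.4571,-.0276,.047,174.95)
for n in('top','scene'):
    im,d,p=cam(n); np.savez(n+'2',im=im,W=world(d,p))
im=np.load('top2.npz')['im']; s=np.load('scene2.npz')['im']
a=cv2.resize(im[160:240,310:390],(400,400),interpolation=3); b=cv2.resize(s[160:250,250:340],(400,400),interpolation=3); save('g1',np.hstack([a,b]))
E
```

```text
gauge xy -25.365596110908662 -0.06358243870779882
t 8.1 p [ 0.4916 -0.0307  0.0471] rot [-1.7997e+02 -2.0000e-02  1.7492e+02] gap 0.312 F [ 0.6  0.2 -4.2]
 shift [1.387 0.003 0.006] twist -0.003
```

View pics/g1.png

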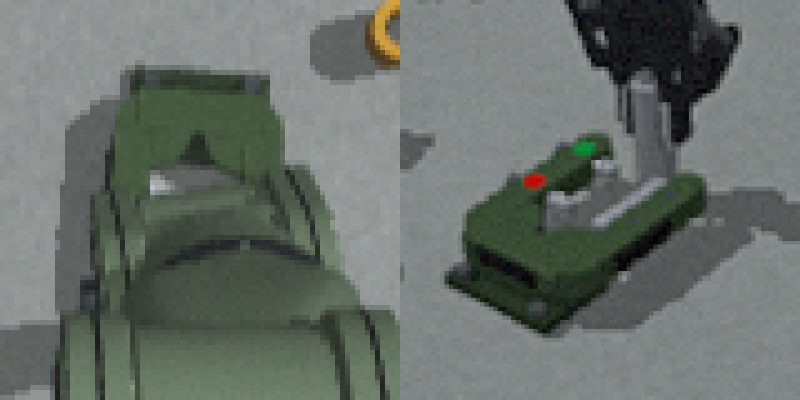

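Right panel: the pin stands upright just outside the mouth, lined up between the arms. Left panel: the arm hides the mouth. I'll advance slowly.

>>> drive_tool --pt "1 -0.1 0 0 0" --pt "1 -0.2 0 0 0" --pt "1 -0.3 0 0 0" --pt "1 -0.4 0 0 0" --pt "1 -0.5 0 0 0" --pt "1 -0.55 0 0 0" --pt "1 -0.6 0 0 0" --pt "1 -0.6 0 0 0"

```text
time_s: 9.0
ee_pos: [0.5066, -0.032, 0.0471]
ee_rot: [-3.141, -0.0, 3.053]
ft_force: [-0.2, 0.3, -5.6]
finger_gap: 0.311
```

```bash
python3 -c "
from h import *
gx(); plan(.4571,-.0276,.047,174.95)"
```

```text
gauge xy -10.344994625115374 -0.037992825572030195
t 9.0 p [ 0.5066 -0.032   0.0471] rot [-1.7997e+02 -3.0000e-02  1.7493e+02] gap 0.311 F [-0.2  0.3 -5.6]
 shift [1.988e+00 1.000e-03 5.000e-03] twist -0.003
```

No contact yet. I'll continue through the go gap to about x = +10.

>>> drive_tool --pt "1 -0.1 0 0 0" --pt "1 -0.2 0 0 0" --pt "1 -0.3 0 0 0" --pt "1 -0.4 0 0 0" --pt "1 -0.5 0 0 0" --pt "1 -0.6 0 0 0" --pt "1 -0.7 0 0 0" --pt "1 -0.8 0 0 0" --pt "1 -0.8 0 0 0"

```text
time_s: 9.9
ee_pos: [0.5268, -0.0338, 0.0471]
ee_rot: [-3.141, -0.0, 3.053]
ft_force: [-0.2, -0.2, -4.9]
finger_gap: 0.311
```

```bash
python3 -c "
from h import *
gx(); plan(.4571,-.0276,.047,174.95)"
```

```text
gauge xy 9.916687549984314 -0.05370803589099677
t 9.9 p [ 0.5268 -0.0338  0.0471] rot [-1.7997e+02 -2.0000e-02  1.7493e+02] gap 0.311 F [-0.2 -0.2 -4.9]
 shift [2.798e+00 2.000e-03 3.000e-03] twist -0.003
```

The pin passed the go gap with no lateral force. Next I'll go to about x = 30, then creep.

>>> drive_tool --pt "1 -0.12 0 0 0" --pt "1 -0.24 0 0 0" --pt "1 -0.36 0 0 0" --pt "1 -0.48 0 0 0" --pt "1 -0.6 0 0 0" --pt "1 -0.7 0 0 0" --pt "1 -0.76 0 0 0" --pt "1 -0.8 0 0 0" --pt "1 -0.8 0 0 0"

```text
time_s: 10.8
ee_pos: [0.5468, -0.0356, 0.0471]
ee_rot: [-3.141, -0.0, 3.053]
ft_force: [0.4, 0.3, -4.3]
finger_gap: 0.312
```

>>> drive_tool --pt "1 -0.03 0 0 0" --pt "1 -0.06 0 0 0" --pt "1 -0.08 0 0 0" --pt "1 -0.08 0 0 0"

```text
time_s: 11.2
ee_pos: [0.5488, -0.0358, 0.0471]
ee_rot: [-3.141, -0.0, 3.053]
ft_force: [-0.7, 0.2, -4.2]
finger_gap: 0.316
```

```bash
python3 -c "
from h import *
gx(); plan(.4571,-.0276,.047,174.95)"
```

```text
gauge xy 32.05096841965398 -0.0396467307599847
t 11.2 p [ 0.5488 -0.0358  0.0471] rot [-1.7997e+02 -1.0000e-02  1.7493e+02] gap 0.316 F [-0.7  0.2 -4.2]
 shift [3.683e+00 1.000e-03 4.000e-03] twist -0.003
```

>>> drive_tool --pt "1 -0.03 0 0 0" --pt "1 -0.04 0 0 0" --pt "1 -0.04 0 0 0"

```text
time_s: 11.5
ee_pos: [0.5497, -0.0358, 0.0471]
ee_rot: [-3.141, -0.0, 3.053]
ft_force: [-1.0, -0.2, -4.7]
finger_gap: 0.308
```

>>> drive_tool --pt "1 -0.03 0 0 0" --pt "1 -0.04 0 0 0" --pt "1 -0.04 0 0 0"

```text
time_s: 11.8
ee_pos: [0.5504, -0.0358, 0.0469]
ee_rot: [-3.141, -0.001, 3.053]
ft_force: [-3.4, 1.7, -3.7]
finger_gap: 0.317
```

>>> drive_tool --pt "1 -0.03 0 0 0" --pt "1 -0.04 0 0 0" --pt "1 -0.04 0 0 0"

```text
time_s: 12.1
ee_pos: [0.5509, -0.0356, 0.0468]
ee_rot: [-3.141, -0.002, 3.053]
ft_force: [-5.3, 2.6, -4.0]
finger_gap: 0.317
```

```bash
python3 -c "
from h import *
gx(); plan(.4571,-.0276,.047,174.95)"
```

```text
gauge xy 34.146403143858194 0.27935276802553344
t 12.1 p [ 0.5509 -0.0356  0.0468] rot [-1.7998e+02 -1.4000e-01  1.7494e+02] gap 0.317 F [-5.3  2.6 -4. ]
 shift [ 3.767e+00 -1.100e-02  1.000e-03] twist -0.001
```

The no-go gap stopped the pin at x ≈ 33–34 mm with about 6 N. I'll back off, lift out and carry it to the bin.

>>> drive_tool --pt "1 0.1 0.01 0 0" --pt "1 0.25 0.01 0 0" --pt "1 0.4 0.01 0 0" --pt "1 0.5 0 0 0" --pt "1 0.5 0 0 0" --pt "1 0.5 0 -0.15 0" --pt "1 0.5 0 -0.45 0" --pt "1 0.5 0 -0.9 0" --pt "1 0.5 0 -1.5 0" --pt "1 0.5 0 -2.1 0" --pt "1 0.5 0 -2.7 0" --pt "1 0.5 0 -3 0" --pt "1 0.5 0 -3.12 0" --pt "1 0.5 0 -3.12 0"

```text
time_s: 13.5
ee_pos: [0.5387, -0.0346, 0.1251]
ee_rot: [-3.141, -0.002, 3.053]
ft_force: [0.0, -1.0, -5.5]
finger_gap: 0.316
```

```bash
python3 -c "
from h import *
gx(); plan(.5701,.3096,.125,167.2)"
```

```text
gauge xy 21.87998968771176 0.24052692806779252
t 13.5 p [ 0.5387 -0.0346  0.1251] rot [-1.7998e+02 -1.2000e-01  1.7494e+02] gap 0.316 F [ 0.  -1.  -5.5]
 shift [-3.5000e-02  1.3825e+01 -2.0000e-03] twist 0.967
```

>>> drive_tool --pt "1 0 0.3 0 0" --pt "1 0 1 0 0.1" --pt "1 -0.01 2 0 0.2" --pt "1 -0.01 3.2 0 0.3" --pt "1 -0.02 4.5 0 0.4" --pt "1 -0.02 5.8 0 0.5" --pt "1 -0.02 7.1 0 0.6" --pt "1 -0.03 8.4 0 0.7" --pt "1 -0.03 9.7 0 0.8" --pt "1 -0.03 11 0 0.9" --pt "1 -0.03 12.1 0 0.97" --pt "1 -0.03 13 0 0.97" --pt "1 -0.03 13.6 0 0.97" --pt "1 -0.03 13.82 0 0.97" --pt "1 -0.03 13.82 0 0.97" --pt "1 -0.03 13.82 0 0.97"

```text
time_s: 15.1
ee_pos: [0.5699, 0.3085, 0.1247]
ee_rot: [-3.14, -0.002, 2.917]
ft_force: [0.8, -0.5, -4.5]
finger_gap: 0.312
```

Run:
```python
from h import *
plan(.5701,.3096,.0475,167.2)
im,d,p=cam('wrist'); W=world(d,p); np.savez('w5',im=im,W=W); save('w5',im,1.25)
P=W[(W[...,2]>.15)&(W[...,2]<.18)&(im.mean(-1)>110)]
if len(P): print('pin top',len(P),cv2.minAreaRect((P[:,:2]*1000).astype(np.float32)),np.percentile(P[:,2],[5,50,95]))
```

```text
t 15.1 p [0.5699 0.3085 0.1247] rot [-1.7991e+02 -1.2000e-01  1.6714e+02] gap 0.312 F [ 0.8 -0.5 -4.5]
 shift [-3.000e-03  4.700e-02  3.088e+00] twist -0.008
pin top 557 ((567.999267578125, 302.35931396484375), (82.32610321044922, 26.26603889465332), 77.20990753173828) [0.16284527 0.17150567 0.17257057]
```

View pics/w5.png

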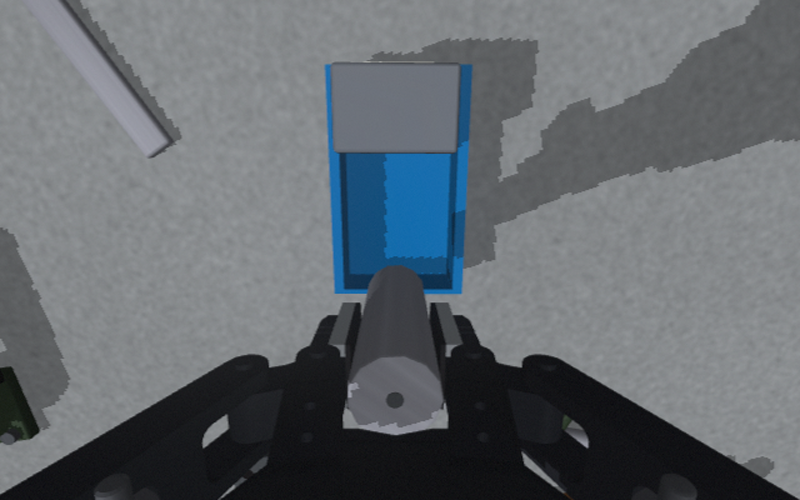

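The pin hangs over the open end of the bin (end wall rows 275–292), with the grey box at (396,108). I'll check numerically where the pin and end wall are in the bin axis.

Run:
```python
from h import *
z=np.load('w5.npz');im,W=z['im'],z['W']; i=im.astype(int)
a=np.radians(-12.8);ex=np.array([np.cos(a),np.sin(a)]);ey=np.array([-ex[1],ex[0]])
B=(W[...,:2]*1000-[524.3,320.])
bx,by=B@ex,B@ey; Z=W[...,2]
m=blue(i)&(Z>.03)&(Z<.04)
print('end wall x',np.percentile(bx[m&(abs(by)<28)&(bx>40)],[2,50,98]),'lips y',np.percentile(by[m],[1,99]))
r=m&(bx<50)&(bx>-10); s=r&(by>0); print('wall+ slope',np.polyfit(bx[s],by[s],1),'wall-',np.polyfit(bx[r&(by<0)],by[r&(by<0)],1), by[s].min(),by[r&(by<0)].max())
g=(Z>.066)&(Z<.078)&(bx<0)&(bx>-70)
print('grey x',np.percentile(bx[g],[1,99]),'y',np.percentile(by[g],[1,99]))
for lo,hi in((.155,.16),(.160,.165),(.1675,.176)):
  t=(Z>lo)&(Z<hi)&(abs(by)<16)&(bx>20)&(bx<75)
  if t.sum(): print(lo,t.sum(),'x',np.percentile(bx[t],[1,99]),'y',np.percentile(by[t],[1,99]))
for lo in(.045,.08,.1,.12,.14):
  t=(Z>lo)&(Z<lo+.015)&(abs(by)<16)&(bx>20)&(bx<75)
  if t.sum(): print('front',lo,t.sum(),bx[t].min())
p=np.array(env.get_state()['ee_pos'])[:2]*1000-[524.3,320]; print('tcp',p@ex,p@ey)
```

```text
end wall x [62.74737413 63.64509242 65.82045972] lips y [-39.90159086  39.77905996]
wall+ slope [-2.25738363e-03  3.65650951e+01] wall- [-5.62547933e-04 -3.67091627e+01] 33.63852977038793 -33.860494969487824
grey x [-58.91830557 -20.01874017] y [-30.7737094   27.47046884]
0.155 510 x [33.42999975 43.3700396 ] y [-15.66932076  15.67240496]
0.16 818 x [33.41132093 55.83226654] y [-15.89249474  15.50558169]
0.1675 4467 x [33.70833554 58.01532531] y [-14.38427134  14.83143063]
front 0.08 232 33.068511708019514
front 0.1 394 33.13173967784899
front 0.12 687 33.1365321749947
front 0.14 1220 33.139197411497435
tcp 47.194708462819726 -1.0718677745118883
```

The bin frame is confirmed. The pin is vertical at bin x = 47, leaving 53 mm for the 44 mm box.

>>> drive_tool --pt "1 0 0.04 0.3 0" --pt "1 0 0.04 0.9 0" --pt "1 0 0.04 1.6 0" --pt "1 0 0.04 2.2 0" --pt "1 0 0.04 2.7 0" --pt "1 0 0.04 2.95 0" --pt "1 0 0.04 3.05 0" --pt "1 0 0.04 3.08 0" --pt "1 0 0.04 3.1 0" --pt "1 0 0.04 3.12 0" --pt "1 0 0.04 3.12 0"

```text
time_s: 16.25
ee_pos: [0.5702, 0.3094, 0.0471]
ee_rot: [-3.141, -0.002, 2.917]
ft_force: [-0.8, 1.1, -5.1]
finger_gap: 0.314
```

Still hanging (Fz −5), so I'll creep down.

>>> drive_tool --pt "1 0 0 0.02 0" --pt "1 0 0 0.03 0" --pt "1 0 0 0.03 0"

```text
time_s: 16.55
ee_pos: [0.5703, 0.3095, 0.0465]
ee_rot: [-3.141, -0.002, 2.917]
ft_force: [-0.9, -0.1, -3.6]
finger_gap: 0.316
```

>>> drive_tool --pt "1 0 0 0.02 0" --pt "1 0 0 0.03 0" --pt "1 0 0 0.03 0"

```text
time_s: 16.85
ee_pos: [0.5705, 0.3095, 0.0464]
ee_rot: [-3.141, -0.001, 2.917]
ft_force: [-3.1, -1.9, 8.4]
finger_gap: 0.313
```

>>> drive_tool --pt "0.37 0 0 0 0" --pt "0.33 0 0 0 0" --pt "0.28 0 0 0 0" --pt "0.2 0 0 0 0" --pt "0 0 0 0 0" --pt "-0.2 0 0 0 0" --pt "-0.4 0 0 0 0" --pt "-0.4 0 0 0 0" --pt "-0.4 0 0 -0.3 0" --pt "-0.4 0 0 -0.9 0" --pt "-0.6 0 0 -1.8 0" --pt "-1 0 0 -2.9 0" --pt "-1 0 0 -4 0" --pt "-1 0 0 -5 0" --pt "-1 0 0 -5.8 0" --pt "-1 0 0 -6 0" --pt "-1 0 0 -6 0"

```text
time_s: 18.55
ee_pos: [0.5708, 0.3097, 0.1977]
ee_rot: [3.141, 0.0, 2.917]
ft_force: [-0.5, -0.1, -1.0]
finger_gap: 0.994
```

```bash
cat > binchk.py <<'E'
from h import *
def binchk(W):
    a=np.radians(-12.8);ex=np.array([np.cos(a),np.sin(a)]);ey=np.array([-ex[1],ex[0]])
    B=(W[...,:2]*1000-[524.3,320.]);bx,by=B@ex,B@ey;Z=W[...,2]
    inb=(abs(bx)<68)&(abs(by)<40)
    for n,lo,hi,x0,x1 in(('grey',.066,.079,-70,-10),('brown',.082,.0905,-30,36),('pin',.084,.1,30,70)):
        t=inb&(Z>lo)&(Z<hi)&(bx>x0)&(bx<x1)
        if t.sum()>10: print(n,t.sum(),'x',np.percentile(bx[t],[1,99]).round(1),'y',np.percentile(by[t],[1,99]).round(1),'z',np.percentile(Z[t],[5,50,95]).round(4),'ang',round(cv2.minAreaRect(np.stack([bx[t],by[t]],-1).astype(np.float32))[2],1))
E
python3 - <<'E'
from binchk import *
plan(.5594,-.306,.2,194)
im,d,p=cam('wrist'); binchk(world(d,p)); print(env.get_state()['qpos'])
E
```

```text
t 18.55 p [0.5708 0.3097 0.1977] rot [179.96   0.   167.12] gap 0.994 F [-0.5 -0.1 -1. ]
 shift [ -5.044 -24.109  -0.107] twist -3.36
grey 3832 x [-59.  -20.1] y [-30.9  27.5] z [0.0722 0.0735 0.0747] ang 89.9
brown 41 x [33.8 36. ] y [-7.5  6.7] z [0.0824 0.0864 0.0901] ang 89.4
pin 906 x [34.  59.9] y [-13.3  12.2] z [0.091  0.0933 0.0945] ang 60.3
[-0.56731857  0.86831305  0.05052647  1.22604256 -0.0450098   1.04936399
  0.83378259]
```

>>> drive_tool --pt "-1 -0.1 -0.6 0 -0.1" --pt "-1 -0.4 -1.8 0 -0.3" --pt "-1 -0.7 -3.4 0 -0.5" --pt "-1 -1.1 -5.2 0 -0.8" --pt "-1 -1.5 -7 0 -1.1" --pt "-1 -1.9 -8.8 0 -1.4" --pt "-1 -2.3 -10.6 0 -1.7" --pt "-1 -2.7 -12.4 0 -2" --pt "-1 -3 -14.2 0 -2.3" --pt "-1 -3.4 -16 0 -2.6" --pt "-1 -3.8 -17.8 0 -2.9" --pt "-1 -4.1 -19.6 0 -3.2" --pt "-1 -4.5 -21.4 0 -3.36" --pt "-1 -4.8 -22.8 0 -3.36" --pt "-1 -5 -23.7 0 -3.36" --pt "-1 -5.04 -24.1 0 -3.36" --pt "-1 -5.04 -24.1 0 -3.36"

```text
time_s: 20.3
ee_pos: [0.5585, -0.3064, 0.1959]
ee_rot: [3.141, -0.002, -2.898]
ft_force: [-0.8, 0.8, 0.0]
finger_gap: 1.0
```

Run:
```python
from h import *
im,d,p=cam('wrist'); W=world(d,p)
m=(W[...,2]>.079)&(W[...,2]<.092)&(abs(W[...,0]-.559)<.06)&(abs(W[...,1]+.306)<.06)
rc=cv2.minAreaRect((W[m][:,:2]*1000).astype(np.float32)); print(m.sum(),rc)
plan(rc[0][0]/1000,rc[0][1]/1000,.045,194); print(env.get_state()['qpos'][6])
```

```text
3699 ((559.6155395507812, -306.551025390625), (44.75798797607422, 60.01496887207031), 13.882575035095215)
t 20.35 p [ 0.559  -0.305   0.1962] rot [ 1.7993e+02 -9.0000e-02 -1.6598e+02] gap 0.998 F [0.6 1.3 1.6]
 shift [-0.019 -0.074  6.047] twist 0.002
2.1313521222342304
```

>>> drive_tool --pt "-1 -0.02 -0.07 0.5 0.01" --pt "-1 -0.02 -0.07 1.5 0.01" --pt "-1 -0.02 -0.07 2.7 0.01" --pt "-1 -0.02 -0.07 3.8 0.01" --pt "-1 -0.02 -0.07 4.8 0.01" --pt "-1 -0.02 -0.07 5.5 0.01" --pt "-1 -0.02 -0.07 5.95 0.01" --pt "-1 -0.02 -0.07 6.12 0.01" --pt "-1 -0.02 -0.07 6.12 0.01" --pt "-0.7 -0.02 -0.07 6.12 0.01" --pt "-0.5 -0.02 -0.07 6.12 0.01" --pt "-0.4 -0.02 -0.07 6.12 0.01" --pt "0.2 -0.02 -0.07 6.12 0.01" --pt "1 -0.02 -0.07 6.12 0.01" --pt "1 -0.02 -0.07 6.12 0.01" --pt "1 -0.02 -0.07 6.12 0.01" --pt "1 -0.02 -0.07 6.12 0.01"

```text
time_s: 22.05
ee_pos: [0.5599, -0.3066, 0.044]
ee_rot: [3.141, -0.001, -2.898]
ft_force: [-1.2, 1.3, 8.8]
finger_gap: 0.697
```

>>> drive_tool --pt "1 0 0 -0.2 0" --pt "1 0 0 -0.7 0" --pt "1 0 0 -1.5 0" --pt "1 0 0 -2.5 0" --pt "1 0 0 -3.5 0" --pt "1 0 0 -4.3 0" --pt "1 0 0 -4.7 0" --pt "1 0 0 -4.8 0" --pt "1 0 0 -4.8 0"

```text
time_s: 22.95
ee_pos: [0.5598, -0.3066, 0.1638]
ee_rot: [3.141, -0.001, -2.898]
ft_force: [0.3, -0.2, -3.8]
finger_gap: 0.692
```

Run:
```python
from h import *
a=np.radians(-12.8);c=np.array([.5243,.320])+.0066*np.array([np.cos(a),np.sin(a)])
print(c); plan(c[0],c[1],.165,167.2)
```

```text
[0.53073599 0.31853778]
t 22.95 p [ 0.5598 -0.3066  0.1638] rot [ 1.7995e+02 -6.0000e-02 -1.6606e+02] gap 0.692 F [ 0.3 -0.2 -3.8]
 shift [-4.891 24.548 -0.033] twist 3.342
```

>>> drive_tool --pt "1 0 0.3 0 0" --pt "1 -0.2 1 0 0.1" --pt "1 -0.4 2.1 0 0.3" --pt "1 -0.7 3.5 0 0.5" --pt "1 -1 5 0 0.7" --pt "1 -1.3 6.6 0 0.9" --pt "1 -1.7 8.3 0 1.2" --pt "1 -2 10 0 1.4" --pt "1 -2.3 11.7 0 1.6" --pt "1 -2.7 13.4 0 1.9" --pt "1 -3 15.1 0 2.1" --pt "1 -3.3 16.8 0 2.4" --pt "1 -3.7 18.5 0 2.6" --pt "1 -4 20.1 0 2.8" --pt "1 -4.3 21.6 0 3" --pt "1 -4.6 22.8 0 3.2" --pt "1 -4.8 23.8 0 3.34" --pt "1 -4.89 24.4 0 3.34" --pt "1 -4.89 24.55 0 3.34" --pt "1 -4.89 24.55 0 3.34"

```text
time_s: 24.95
ee_pos: [0.5305, 0.3179, 0.1639]
ee_rot: [-3.141, -0.002, 2.919]
ft_force: [-0.2, -0.6, -3.0]
finger_gap: 0.696
```

```bash
cat > w6.py <<'E'
from binchk import *
im,d,p=cam('wrist'); W=world(d,p); save('w6',im,1.25)
a=np.radians(-12.8);ex=np.array([np.cos(a),np.sin(a)]);ey=np.array([-ex[1],ex[0]])
B=(W[...,:2]*1000-[524.3,320.]);bx,by=B@ex,B@ey;Z=W[...,2]
zt=env.get_state()['ee_pos'][2]-.044
for f in(.15,.3,.5,.7,.9):
    z=zt+.085*f; t=(abs(Z-z)<.006)&(abs(by)<26)&(bx>-40)&(bx<10)
    if t.sum()>20:
        k=np.polyfit(by[t],bx[t],1); print('front face z',round(z,3),t.sum(),'x',np.median(bx[t]).round(2),'yaw err deg',round(-np.degrees(np.arctan(k[0])),2))
g=(Z>.066)&(Z<.078)&(bx<-15)&(bx>-70)&(abs(by)<36); print('grey x',np.percentile(bx[g],[1,99]))
tp=(abs(Z-zt-.085)<.004)&(abs(by)<45)&(bx>-40)&(bx<40); print('top y',np.percentile(by[tp],[1,99]),np.percentile(bx[tp],[1,99]))
plan(.53074,.31854,.047,167.2)
q=np.array(env.get_state()['ee_pos'])[:2]*1000-[524.3,320]; print('tcp bin',q@ex,q@ey)
E
python3 w6.py
```

```text
front face z 0.133 473 x -15.67 yaw err deg 0.04
front face z 0.146 538 x -15.69 yaw err deg 0.06
front face z 0.163 785 x -15.81 yaw err deg -0.01
front face z 0.18 1165 x -15.67 yaw err deg 0.03
front face z 0.197 1659 x -15.54 yaw err deg 0.06
grey x [-59.15142505 -19.81952264]
top y [-33.20971836  30.75715022] [-15.79193458  21.64015903]
t 25.0 p [0.5309 0.3172 0.1641] rot [-1.7996e+02 -7.0000e-02  1.6718e+02] gap 0.697 F [-0.1 -0.7 -4.1]
 shift [0.011 0.053 4.683] twist -0.003
tcp bin 7.008545443404163 -1.2518580818947527
```

View pics/w6.png

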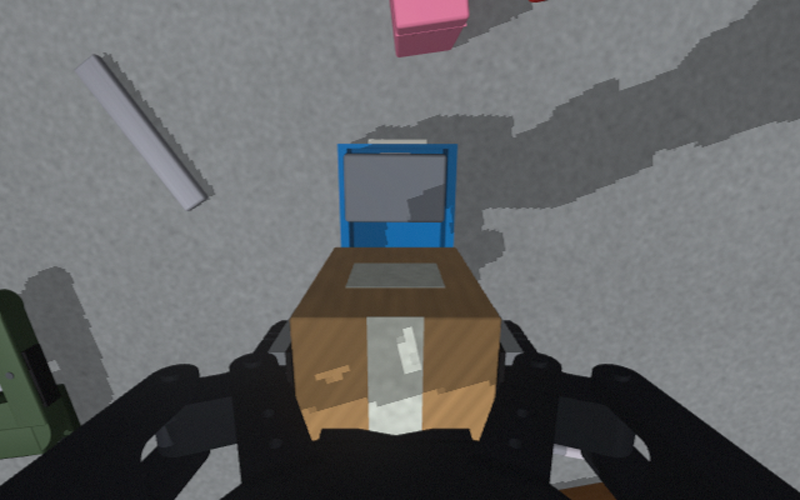

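The box hangs squarely over the slot, spanning bin x −15.7..28.4 between the grey box (−20) and the pin (33). I'll lower it.

>>> drive_tool --pt "1 0.01 0.05 0.3 0" --pt "1 0.01 0.05 0.8 0" --pt "1 0.01 0.05 1.3 0" --pt "1 0.01 0.05 1.7 0" --pt "1 0.01 0.05 2.1 0" --pt "1 0.01 0.05 2.5 0" --pt "1 0.01 0.05 2.9 0" --pt "1 0.01 0.05 3.3 0" --pt "1 0.01 0.05 3.7 0" --pt "1 0.01 0.05 4.1 0" --pt "1 0.01 0.05 4.4 0" --pt "1 0.01 0.05 4.55 0" --pt "1 0.01 0.05 4.62 0" --pt "1 0.01 0.05 4.63 0" --pt "1 0.01 0.05 4.63 0"

```text
time_s: 26.5
ee_pos: [0.5309, 0.3186, 0.0486]
ee_rot: [-3.141, -0.001, 2.918]
ft_force: [1.1, -0.2, -3.1]
finger_gap: 0.698
```

>>> drive_tool --pt "1 0 0 0.02 0" --pt "1 0 0 0.04 0" --pt "1 0 0 0.04 0"

```text
time_s: 26.8
ee_pos: [0.5309, 0.3186, 0.0477]
ee_rot: [-3.141, -0.001, 2.918]
ft_force: [0.1, 0.0, -3.1]
finger_gap: 0.696
```

>>> drive_tool --pt "1 0 0 0.02 0" --pt "1 0 0 0.03 0" --pt "1 0 0 0.03 0"

```text
time_s: 27.1
ee_pos: [0.5309, 0.3186, 0.0471]
ee_rot: [-3.141, -0.001, 2.918]
ft_force: [-0.9, -1.0, 2.2]
finger_gap: 0.695
```

>>> drive_tool --pt "1 0 0 0.01 0" --pt "1 0 0 0.02 0" --pt "1 0 0 0.02 0"

```text
time_s: 27.4
ee_pos: [0.531, 0.3186, 0.0471]
ee_rot: [3.142, -0.001, 2.918]
ft_force: [-4.0, -1.9, 9.4]
finger_gap: 0.695
```

Seated. I'll open slowly and retreat upward.

>>> drive_tool --pt "-0.4 0 0 0 0" --pt "-0.44 0 0 0 0" --pt "-0.5 0 0 0 0" --pt "-0.6 0 0 0 0" --pt "-0.8 0 0 0 0" --pt "-1 0 0 0 0" --pt "-1 0 0 0 0" --pt "-1 0 0 0 0" --pt "-1 0 0 -0.3 0" --pt "-1 0 0 -0.9 0" --pt "-1 0 0 -1.8 0" --pt "-1 0 0 -2.9 0" --pt "-1 0 0 -4 0" --pt "-1 0 0 -5 0" --pt "-1 0 0 -5.8 0" --pt "-1 0 0 -6 0" --pt "-1 0 0 -6 0"

```text
time_s: 29.1
ee_pos: [0.5312, 0.3186, 0.1983]
ee_rot: [3.14, 0.0, 2.918]
ft_force: [-0.2, 0.4, 0.1]
finger_gap: 0.999
```

Run:
```python
from binchk import *
s=env.get_state(); print(s['time_s'],s['ee_pos'],s['finger_gap'],s['ft_force'])
im,d,p=cam('wrist'); W=world(d,p); save('w7',im,1.25); binchk(W)
im,d,p=cam('scene'); save('s7',im,1.25)
```

```text
29.1 [0.53122021 0.31862855 0.19825882] 0.9991953412302857 [-0.1981587   0.40368037  0.12468651]
grey 3542 x [-59.  -15.4] y [-30.9  27.4] z [0.072  0.0734 0.0747] ang 0.0
brown 3804 x [-15.4  34.1] y [-30.1  28.6] z [0.0871 0.0885 0.0897] ang 90.0
pin 846 x [33.8 59.7] y [-13.6  12. ] z [0.0877 0.0933 0.0944] ang 89.1
```

View pics/w7.png

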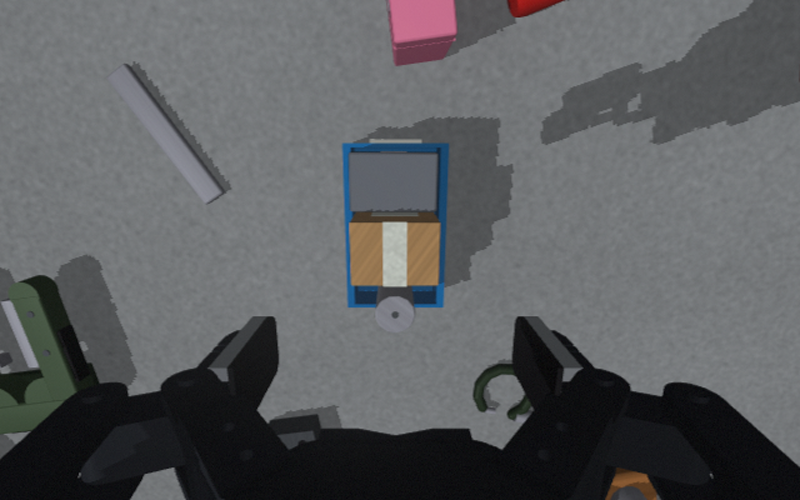

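View pics/s7.png

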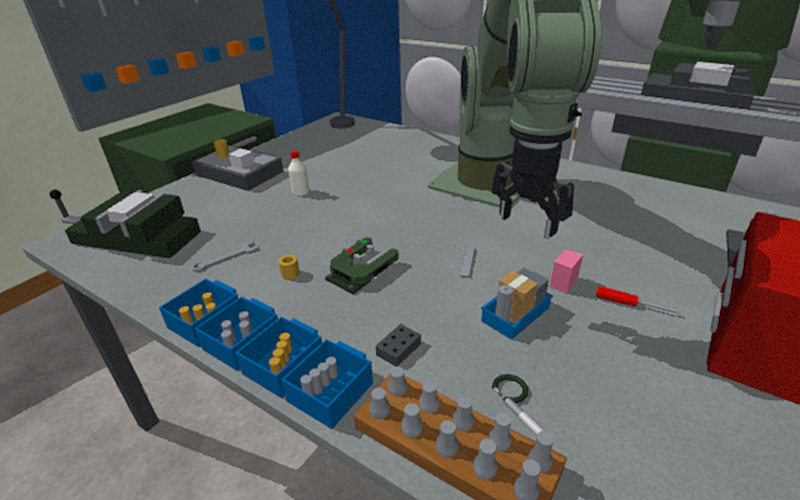

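The wrist view shows grey (393,182), brown (395,253) and pin (394,314) all upright in the bin with gaps between them. The scene view shows the other objects where they were.

```bash
python3 -c "
from plant import env
print(env.sign_off())"
```

```text
the job is handed in; nothing more can be done
None
```

The pin passed the gauge check, and it and the brown box are now packed upright in the bin beside the grey box. I handed the job in at about 29 s of the 72 s allowed.

- **Gauge check:** held upright, the pin went in from the mouth and through the go gap with no noticeable side force. The no-go gap stopped it at gauge x of about 33–34 mm with about 6 N. I then backed it off about 12 mm and lifted it straight up out of the gauge, instead of back through the mouth.
- **Packing:** I set the pin down at the open (+x) end of the bin, then lowered the brown box into the slot between it and the grey box. Each was brought down slowly until it touched the floor, then released.
- **Last checks:**
  - The tops measured about 73, 88 and 93 mm above the bench (grey, brown, pin). That matches each standing on the bin's 3 mm floor.
  - Gaps along the bin were about 4–5 mm on each side of the brown box.
  - The gripper was clear and open, with almost no force on the wrist.
  - In the last pictures the other objects looked unmoved; I judged this by eye, not by measurement.
- **Disagreements:** none of the checks failed or disagreed.

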